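Turn the closure row round for service

TASK

For serving from the other side of the counter, move the four bottle closures (straight cork, mushroom-headed cork, stopper, pourer) from the full rack to the empty rack in reverse order: seen from the robot, what stands leftmost in the old rack goes to the rightmost pocket of the new one, and so on, one to each pocket. Keep each one upright all the time, standing on the floor of its pocket at the end, and let go of everything.

Things in the scene. Friction and masses are not known exactly. Their poses are not given: they have to be found in the camera images.
- old_rack: the rack that is full at the start: dark wooden strip 66 x 290 mm, 18 mm high, fixed, lying crosswise, near or far. Origin: centre of underside; x across it, away from the robot; y along it to the left; z up. Four round pockets, 48 mm across, at x = 0, y = +99, +33, -33, -99 mm; their floor, a grey disc, is 12 mm above the origin, 6 mm below the top
- new_rack: the rack that is empty at the start: dark wooden strip 66 x 290 mm, 18 mm high, fixed, lying crosswise, near or far. Origin: centre of underside; x across it, away from the robot; y along it to the left; z up. Four round pockets, 48 mm across, at x = 0, y = +99, +33, -33, -99 mm; their floor, a grey disc, is 12 mm above the origin, 6 mm below the top
- cork: plain straight cork, a cylinder 24 mm across and 44 mm tall, about 16 g; grip its upper part from above. Stands upright in a pocket of the old rack at the start. Origin: centre of its underside; z up.
- mushroom_cork: sparkling-wine cork, 47 mm tall, about 20 g, with a round head 34 mm across on its upper 17 mm and a narrower shank below, standing on the shank; grip the head (about 40 mm above its underside). Stands upright in a pocket of the old rack at the start. Origin: centre of its underside; z up.
- stopper: bottle stopper standing on its knob, 58 mm tall, about 60 g: below a bright metal knob 35 mm across and 30 mm tall, above it a black stem 20 mm across; grip the stem (about 44 mm above the underside). Stands upright in a pocket of the old rack at the start. Origin: centre of its underside; z up.
- pourer: bottle pourer, 81 mm tall, about 30 g: a black ribbed plug 24 mm across and 33 mm tall, standing on it, with a thin bent metal spout above, 8 mm thick, leaning 14 mm towards its -y (roughly along the rack, to the right); grip the upper part of the plug (about 30 mm above the underside). Stands upright in a pocket of the old rack at the start. Origin: centre of its underside; z up.
- disc_cork: grey round floor disc, 46 mm across, 4 mm thick, fixed in the pocket of the old rack in which the straight cork stands at the start; it stays and marks that pocket. Origin: centre of its underside, 8 mm above the counter. All four discs look alike
- disc_mushroom_cork: grey round floor disc, 46 mm across, 4 mm thick, fixed in the pocket of the old rack in which the mushroom-headed cork stands at the start; it stays and marks that pocket. Origin: centre of its underside, 8 mm above the counter. All four discs look alike
- disc_stopper: grey round floor disc, 46 mm across, 4 mm thick, fixed in the pocket of the old rack in which the stopper stands at the start; it stays and marks that pocket. Origin: centre of its underside, 8 mm above the counter. All four discs look alike
- disc_pourer: grey round floor disc, 46 mm across, 4 mm thick, fixed in the pocket of the old rack in which the pourer stands at the start; it stays and marks that pocket. Origin: centre of its underside, 8 mm above the counter. All four discs look alike

How it is judged:
By the outcome, as a careful person would: the job done as asked, in the order asked, and still so for the second after the job is handed in, with the robot touching nothing.
It also fails if it takes over 90 s, if anything falls off the work surface, if the arm or the gripper's body presses on something with over 40 N, if the wrist force passes 120 N, or if a joint passes its speed limit or range.

ROBOT

A 6-joint arm with a two-finger parallel gripper is mounted at the origin on a cart in front of the work surface, level with it; the furniture and walls round the work are solid. World frame = base frame: x ahead of the robot, y to its left, z up, the work surface at z = 0. Lengths are in m, angles in rad, forces in N, time in s.
With the tool pointing down it reaches from about 0.275 to 0.725 m from the base axis. Payload 15.9 kg.
Tool frame: the origin (TCP) lies at the very end of the fingers, on their centre line; the grasp point (between the pads) lies 19 mm behind it; z points along the fingers, y is the line along which they close (so a half turn about z gives the same grasp; the last joint's range is limited). The gripper opens to 85 mm and grips with 20 to 120 N. Pads are 22 mm wide; open, the fingers measure 114 mm over their backs; the gripper's body (76 mm by 85 mm) begins 54 mm behind the grasp point. The pads swing forward as they close: fully open they stand 13 mm farther back than shut.
Start: joints at [-1.167, 0.213, -0.034, 1.323, 0, 1.571], TCP at [0.196, -0.46, 0.231] pointing down, gripper open.
Joint ranges: [-2.98, 2.98], [-0.74, 1.72], [-1.14, 1.35], [-2.1, 2.04], [-1.57, 1.44], [-3.14, 3.14]. Speed limits (rad/s): [1.89, 1.89, 2.39, 2.57, 3.14, 3.14].

INTERFACE

Orientations are given as a rotation vector (axis times angle).
In Python, from rig import ctrl gives the robot as it stands. The module is installed in compiled form; this text tells all that it offers.
- The arm moves only by the shell command python3 -m pendant 'ROWS' [FORCE]. ROWS is JSON, a list of rows, each a list of 7 numbers: the turn, a rotation vector about the tool's x, y, z as a fraction of full scale, then the shift along the tool's x, y, z as a fraction of full scale, then the opening, from 0 (shut) to 1 (fully open). A call has 1 to 10 rows; each row shifts and turns the commanded pose from where the row before left it, along the tool's axes as they then stand; what a row does not reach is not made up. Full scale, the value 1, is 0.025 m for a shift and 90 degrees for a turn. A row lasts 1/12 s, in which the tool goes at most 41.7 mm and 7.16 degrees, less where a joint would pass 70% of its speed; a pose out of reach is approached as far as the arm can. A call with a number of a shift or a turn outside -1 to 1 is refused whole. A call with a gripper value outside its range is refused whole. The fingers move at their own pace and stop on an object; FORCE is the grip in N (left out, the last holds). Time passes only in rows, so rows that do not move let the fingers close. It gives the time, the measured TCP pose, the force, the opening and the grip force at its end, in the units of the state.
- ctrl.state(): the state, without advancing time (a new reading comes with each control period).
- ctrl.read_camera(name): name is "scene" or "top" or "wrist"; returns a dict with "img" (480x640x3 uint8, red, green, blue), "fx", "fy", "cx", "cy" (pixels), "distortion" ([k1, k2, p1, p2, k3] as OpenCV has them; the pictures are not rectified), "rvec" (rotation vector, rad) and "tvec" (3), from world to camera coordinates, as OpenCV has them. Camera axes: x right, y down, z forward; pixel columns grow to the right and rows downward; lengths in m; the calibration is good to about 2 mm. A picture is of the moment at which its call begins. There is no depth.
- ctrl.finish_job(): hands the job in; it is judged then, once.
The state is a dict: "t": time; "q": joint angles; "joint_vel": joint speeds; "joint_torque": joint torques, N m; "position": TCP position; "ee_rot": TCP orientation; "ft_force": force on the tool from outside, world axes, zero at the start; "wrist_torque": the same for the moment, N m; "opening": finger opening in m; "grip_force": force on a finger pad.
Only numpy, scipy, OpenCV 4.12 (cv2) and the standard library are available. Lean on these libraries where they do the work, as an engineer would, in place of code of your own. Each camera call takes 0.05 s, during which the arm holds its last target. There are 200 camera calls.

## Working session

There is one attempt and no reset: what is moved stays moved. The work goes in short steps, Python scripts to look and compute and a shell command to move; the robot and the scene stay as the last step left them, time stands still between calls to the robot, and variables do not carry over. Pictures are saved under pics/ and viewed, at most 14 in all, crops included, and the job is handed in when it is done.

```bash
mkdir -p pics
python3 - <<'E'
from rig import ctrl
import cv2
for n in ("scene","top"):
    c=ctrl.read_camera(n); cv2.imwrite(f"pics/{n}0.png",c["img"][:,:,::-1]); print(n,[c[k] for k in("fx","fy","cx","cy","distortion","rvec","tvec")])
s=ctrl.state(); print(s)
E
```

```text
scene [531.1754872802387, 531.1754872802387, 315.1059120395736, 239.78221708610562, array([0.02838821, 0.        , 0.        , 0.        , 0.        ]), array([ 1.8922156 , -0.73923476,  0.47716024]), array([-0.42979335,  0.19921013,  0.6736008 ])]
top [600.7462112970379, 600.7462112970379, 325.2053049173394, 242.92203583155413, array([-0.02317041,  0.        ,  0.        ,  0.        ,  0.        ]), array([ 1.91225901, -2.31575502,  0.23167458]), array([0.05922933, 0.55589056, 0.83754318])]
{'t': 0.1, 'q': array([-1.16701754e+00,  2.13329421e-01, -3.49943407e-02,  1.32348222e+00,
       -7.76806191e-06,  1.57078739e+00]), 'joint_vel': array([ 0.00074373, -0.00344587,  0.00066715, -0.00012646, -0.00087626,
       -0.00043687]), 'joint_torque': array([-1.33024361e-03, -6.87247038e+01,  4.87806988e+01,  1.21218865e-02,
       -3.42478916e-05,  3.34698903e-06]), 'position': array([ 0.1963273 , -0.45951514,  0.23085521]), 'ee_rot': array([-3.07681486e+00, -6.29770094e-01,  3.29860733e-04]), 'ft_force': array([ 0.01299706, -1.22511251,  0.96661189]), 'wrist_torque': array([ 0.01513566, -0.0470622 ,  0.00831868]), 'grip_force': 0.0, 'opening': 0.0854456488063847}
```

View pics/top0.png

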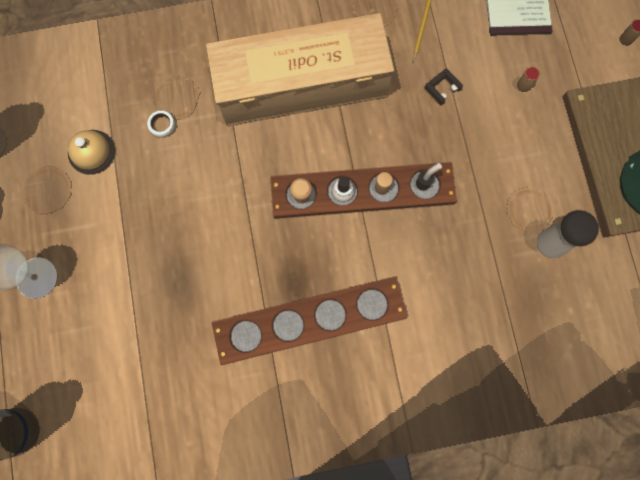

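View pics/scene0.png

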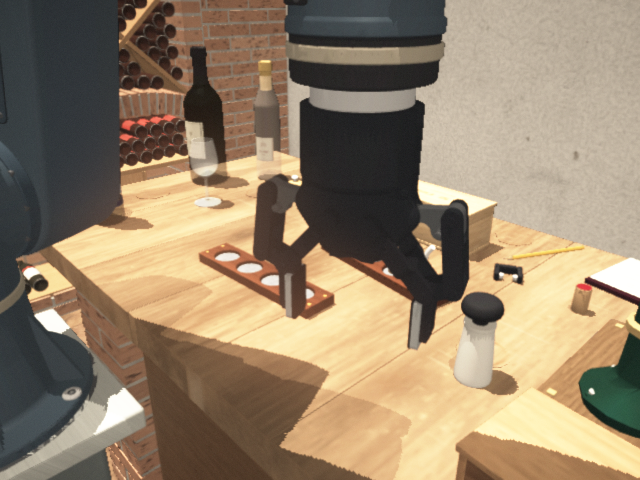

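The top view shows the full rack far from the robot, running from (273,177) to (455,208), holding a wide cork (300,188), the stopper (343,188), a narrower cork (384,182) and the pourer (425,182). The empty rack is near, with discs at (246,336), (288,325), (330,314) and (372,304). I'll enlarge it to measure.

Run:
```python
import cv2
i=cv2.imread("pics/top0.png")
a=cv2.resize(i[150:225,262:466],None,fx=3.9,fy=3.9,interpolation=cv2.INTER_CUBIC)
b=cv2.resize(i[270:370,205:409],None,fx=3,fy=3,interpolation=cv2.INTER_CUBIC)
import numpy as np
o=np.zeros((592,796,3),np.uint8); o[:a.shape[0],:a.shape[1]]=a[:,:796]; o[292:592,:612]=b
cv2.imwrite("pics/crop1.png",o)
```

```text
(no output)
```

View pics/crop1.png

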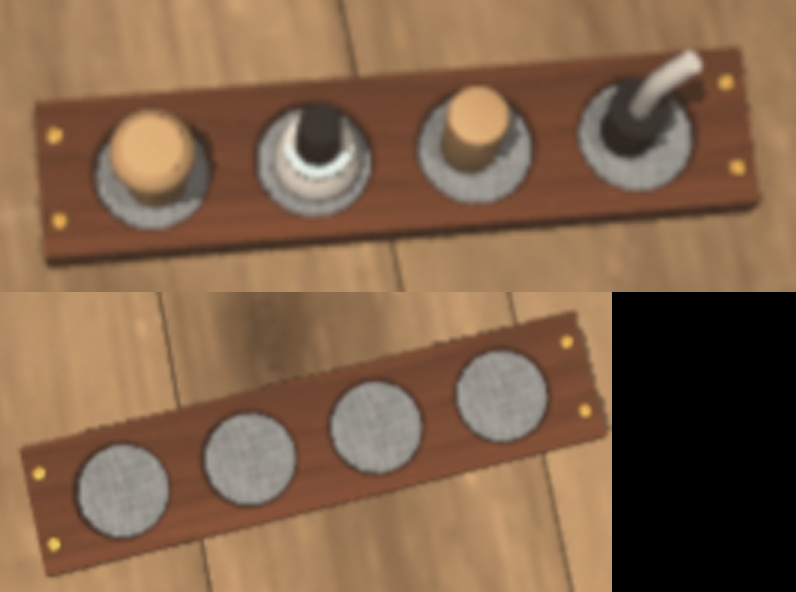

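```bash
cat > h.py <<'E'
import numpy as np,cv2
from rig import ctrl
from scipy.spatial.transform import Rotation as R
def ray(c,px,z):
    K=np.array([[c["fx"],0,c["cx"]],[0,c["fy"],c["cy"]],[0,0,1]])
    u=cv2.undistortPoints(np.array(px,float).reshape(-1,1,2),K,c["distortion"])[:,0]
    r=R.from_rotvec(c["rvec"]).as_matrix(); o=-r.T@c["tvec"]
    d=np.c_[u,np.ones(len(u))]@r
    return o+d*((np.broadcast_to(z,len(u))-o[2])/d[:,2])[:,None]
def fit(local,world):  # rigid 2d
    l,w=np.array(local),np.array(world); a,b=l-l.mean(0),w-w.mean(0)
    th=np.arctan2((a[:,0]*b[:,1]-a[:,1]*b[:,0]).sum(),(a*b).sum())
    M=np.array([[np.cos(th),-np.sin(th)],[np.sin(th),np.cos(th)]])
    t=w.mean(0)-M@l.mean(0); return th,t,w-(l@M.T+t)
E
python3 - <<'E'
from h import *
np.set_printoptions(precision=4,suppress=True)
c=ctrl.read_camera("top")
A=lambda p:(np.array(p)+.5)/3.9-.5+[262,150]
B=lambda p:(np.array(p)-[0,292]+.5)/3-.5+[205,270]
C=[[.033,.145],[.033,-.145],[-.033,-.145],[-.033,.145]]
P=[[0,y] for y in(.099,.033,-.033,-.099)]
for n,f,co,po,zp in(("old",A,[(36,101),(741,48),(758,203),(46,260)],[(153,170),(314,159),(475,147),(636,134)],.012),("new",B,[(21,449),(576,312),(607,434),(48,576)],[(123,491),(250,459),(376,427),(501,395)],.012)):
    w=np.r_[ray(c,f(co),.018),ray(c,f(po),zp)][:,:2]
    th,t,res=fit(C+P,w); M=np.array([[np.cos(th),-np.sin(th)],[np.sin(th),np.cos(th)]])
    print(n,np.degrees(th),t,"\n",res*1e3,"\n",np.array(P)@M.T+t)
    th,t,res=fit(P,w[4:]);print("pockets only",np.degrees(th),t)
print(ray(c,A([(152,143),(320,116),(478,114)]),[.059,.070,.056]))
E
```

```text
old -6.359426776893347 [ 0.6402 -0.124 ] 
 [[-0.5984 -0.6281]
 [-0.7743  0.0966]
 [-0.5141  1.2319]
 [-1.558  -0.4776]
 [ 1.28   -0.1926]
 [ 0.7227  0.0569]
 [ 0.5839  0.0848]
 [ 0.8582 -0.1719]] 
 [[ 0.6512 -0.0256]
 [ 0.6438 -0.0912]
 [ 0.6365 -0.1568]
 [ 0.6292 -0.2224]]
pockets only -6.481415273374148 [ 0.641  -0.1241]
new 3.138150520489656 [ 0.4529 -0.0023] 
 [[-0.6132 -0.8093]
 [-1.2192 -0.9793]
 [ 0.9177  0.4263]
 [ 0.5407 -0.783 ]
 [-0.1548  0.4707]
 [-0.051   0.4477]
 [ 0.1443  0.5364]
 [ 0.4355  0.6905]] 
 [[ 0.4474  0.0966]
 [ 0.4511  0.0307]
 [ 0.4547 -0.0352]
 [ 0.4583 -0.1011]]
pockets only 3.3123173803973414 [ 0.453  -0.0017]
[[ 0.6494 -0.0269  0.059 ]
 [ 0.6444 -0.092   0.07  ]
 [ 0.6378 -0.1539  0.056 ]]
```

```bash
cat > go.py <<'E'
import sys
from h import *
# go.py x y z yawdeg : totals in full-scale units; yaw = world heading of tool y
x,y,z,yaw=map(float,sys.argv[1:5]); s=ctrl.state()
m=R.from_rotvec(s["ee_rot"]).as_matrix(); cur=np.degrees(np.arctan2(m[1,1],m[0,1]))
d=np.array([x,y,z])-s["position"]
T=R.from_euler("z",yaw-90+90,degrees=True).as_matrix()@np.array([[0,1,0],[1,0,0],[0,0,-1.]])
print("t %.1f"%s["t"],"pos",s["position"].round(4),"yaw %.2f tilt %.2f"%(cur,np.degrees(np.arccos(-m[2,2]))),"open %.4f"%s["opening"],"grip %.1f"%s["grip_force"],"F",s["ft_force"].round(1))
print("turn z frac %.3f"%(-(yaw-cur)/90),"| shift after turn",(T.T@d/.025).round(2),"| now",(m.T@d/.025).round(2))
E
python3 -m pendant '[[0,0,-0.079,0,0,0,1],[0,0,-0.079,0,0,0,1],[0,0,-0.079,0,0,0,1],[0,0,-0.079,0,0,0,1],[0,0,-0.079,0,0,0,1],[0,0,-0.079,0,0,0,1],[0,0,-0.079,0,0,0,1],[0,0,-0.079,0,0,0,1],[0,0,-0.04,0,0,0,1]]' 30
python3 go.py 0.6292 -0.2224 0.15 -6.4
```

```text
t: 0.9
position: [0.1964, -0.4596, 0.2311]
ee_rot: [-2.334, -2.102, -0.0]
ft_force: [0.3, 0.1, -0.5]
opening: 0.0852
grip_force: 0.0
t 0.9 pos [ 0.1964 -0.4596  0.2311] yaw -5.97 tilt 0.03 open 0.0852 grip 0.0 F [ 0.3  0.1 -0.5]
turn z frac 0.005 | shift after turn [11.36 16.15  3.24] | now [11.24 16.23  3.24]
```

```bash
python3 -m pendant '[[0,0,0.005,0.57,0.81,0,1],[0,0,0,0.57,0.81,0,1],[0,0,0,0.57,0.81,0,1],[0,0,0,0.57,0.81,0,1],[0,0,0,0.57,0.81,0,1],[0,0,0,0.57,0.81,0,1],[0,0,0,0.57,0.81,0,1],[0,0,0,0.57,0.81,0,1],[0,0,0,0.57,0.81,0,1],[0,0,0,0.57,0.81,0,1]]' >/dev/null
python3 -m pendant '[[0,0,0,0.57,0.81,0.3,1],[0,0,0,0.57,0.81,0.3,1],[0,0,0,0.57,0.81,0.3,1],[0,0,0,0.57,0.81,0.3,1],[0,0,0,0.57,0.81,0.3,1],[0,0,0,0.57,0.81,0.3,1],[0,0,0,0.57,0.81,0.3,1],[0,0,0,0.57,0.81,0.3,1],[0,0,0,0.57,0.81,0.3,1],[0,0,0,0,0,0.3,1]]' >/dev/null
python3 go.py 0.6297 -0.2224 0.026 -6.4
python3 - <<'E'
from h import *
c=ctrl.read_camera("wrist"); cv2.imwrite("pics/w1.png",c["img"][:,:,::-1])
E
```

```text
t 2.6 pos [ 0.6134 -0.2341  0.1549] yaw -6.68 tilt 0.05 open 0.0854 grip 0.0 F [ 0.6 -0.1  0.1]
turn z frac -0.003 | shift after turn [0.54 0.6  5.15] | now [0.54 0.59 5.15]
```

View pics/w1.png

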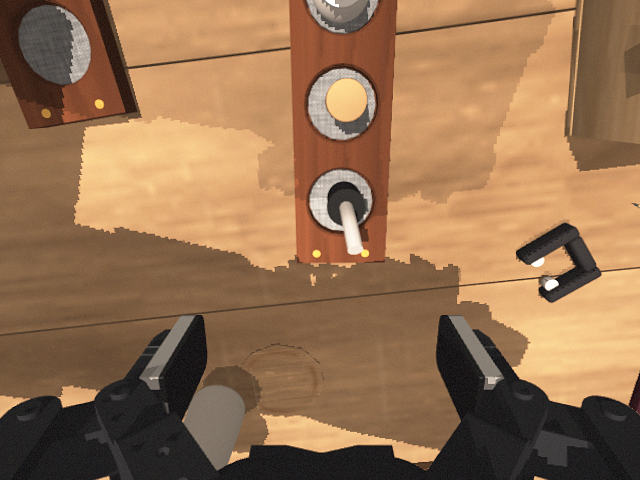

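The wrist view shows the pourer's disc at (341,200) with its plug around (347,203), the cork's disc at (342,102) with its top at (347,100), and open fingers clear of everything. I'll cross-check these positions.

Run:
```python
from h import *
c=ctrl.read_camera("wrist")
print(ray(c,[(341,200),(342,102),(347,100),(345,203),(350,202)],[.012,.012,.056,.035,.045]).round(4))
i=c["img"][40:270,280:410,::-1]
cv2.imwrite("pics/w2.png",cv2.resize(i,None,fx=2.6,fy=2.6,interpolation=cv2.INTER_CUBIC))
```

```text
[[ 0.6267 -0.2215  0.012 ]
 [ 0.634  -0.155   0.012 ]
 [ 0.6349 -0.1543  0.056 ]
 [ 0.6287 -0.2185  0.035 ]
 [ 0.6316 -0.2157  0.045 ]]
```

View pics/w2.png

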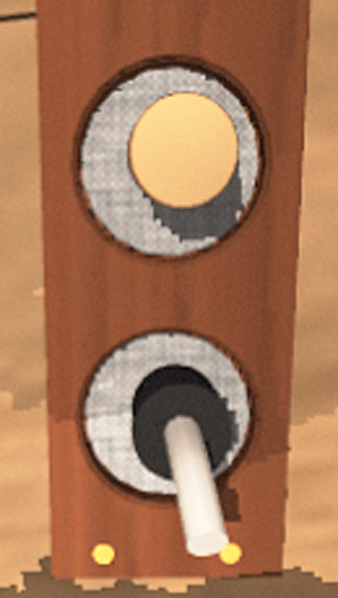

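```bash
python3 -m pendant '[[0,0,0,0.67,0.6,0,1],[0,0,0,0,0,0.8,1],[0,0,0,0,0,0.8,1],[0,0,0,0,0,0.8,1],[0,0,0,0,0,0.8,1],[0,0,0,0,0,0.7,1],[0,0,0,0,0,0.6,1],[0,0,0,0,0,0.4,1],[0,0,0,0,0,0.2,1],[0,0,0,0,0,0,1]]' 30 >/dev/null
python3 go.py 0.630 -0.219 0.025 -6.4
python3 - <<'E'
from h import *
c=ctrl.read_camera("wrist"); cv2.imwrite("pics/w3.png",c["img"][:,:,::-1])
E
```

```text
t 3.5 pos [ 0.6267 -0.222   0.0283] yaw -6.87 tilt 0.07 open 0.0855 grip 0.0 F [-0.1  1.4  0.3]
turn z frac -0.005 | shift after turn [0.13 0.12 0.13] | now [0.13 0.12 0.13]
```

View pics/w3.png

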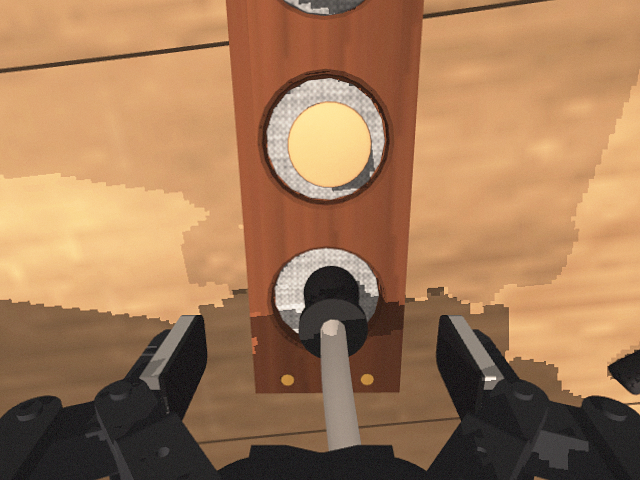

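The plug top centre is at (334,327) and the spout runs down to (342,445). Both fingers are clear of the rack and the cork. I'll compute the exact offset from this view.

```bash
python3 - <<'E'
from h import *
c=ctrl.read_camera("wrist")
print(ray(c,[(334,328),(333,326),(327,298),(329,144),(326,135)],[.045,.045,.012,.056,.018]).round(4))
E
python3 go.py 0.630 -0.219 0.025 -6.4
```

```text
[[ 0.6322 -0.2183  0.045 ]
 [ 0.6319 -0.2174  0.045 ]
 [ 0.6296 -0.2228  0.012 ]
 [ 0.6376 -0.1528  0.056 ]
 [ 0.6371 -0.1529  0.018 ]]
t 3.6 pos [ 0.6277 -0.2221  0.0297] yaw -6.85 tilt 0.05 open 0.0855 grip 0.0 F [-0.3 -0.2  0.3]
turn z frac -0.005 | shift after turn [0.13 0.08 0.19] | now [0.13 0.08 0.19]
```

```bash
python3 -m pendant '[[0,0,-0.005,0.17,0.16,0.17,1],[0,0,0,0,0,0,0.6],[0,0,0,0,0,0,0],[0,0,0,0,0,0,0],[0,0,0,0,0,0,0],[0,0,0,0,0,0,0],[0,0,0,0,0,0,0],[0,0,0,0,0,0,0]]' 30
python3 go.py 0.632 -0.218 0.13 -6.4
```

```text
t: 4.27
position: [0.632, -0.218, 0.0247]
ee_rot: [2.342, 2.094, 0.0]
ft_force: [-2.0, -0.1, 1.6]
opening: 0.0234
grip_force: 30.0
t 4.3 pos [ 0.632  -0.218   0.0247] yaw -6.39 tilt 0.01 open 0.0234 grip 30.0 F [-2.  -0.1  1.6]
turn z frac 0.000 | shift after turn [ 0.    0.   -4.21] | now [ 0.    0.   -4.21]
```

```bash
python3 -m pendant '[[0,0,0,0,0,-0.3,0],[0,0,0,0,0,-0.6,0],[0,0,0,0,0,-0.8,0],[0,0,0,0,0,-0.8,0],[0,0,0,0,0,-0.8,0],[0,0,0,0,0,-0.6,0],[0,0,0,0,0,-0.3,0],[0,0,-0.05,0,0,0,0],[0,0,-0.056,0,0,0,0]]'
python3 go.py 0.4475 0.0968 0.13 3.2
```

```text
t: 5.02
position: [0.6322, -0.2181, 0.1302]
ee_rot: [2.155, 2.285, 0.001]
ft_force: [0.3, -0.4, -0.7]
opening: 0.0234
grip_force: 29.7
t 5.0 pos [ 0.6322 -0.2181  0.1302] yaw 3.33 tilt 0.05 open 0.0234 grip 29.7 F [ 0.3 -0.4 -0.7]
turn z frac 0.001 | shift after turn [ 1.299e+01 -6.670e+00  1.000e-02] | now [13.   -6.64 -0.  ]
```

```bash
python3 -m pendant '[[0,0,0,0.3,-0.15,0,0],[0,0,0,0.6,-0.3,0,0],[0,0,0,0.8,-0.41,0,0],[0,0,0,0.8,-0.41,0,0],[0,0,0,0.8,-0.41,0,0],[0,0,0,0.8,-0.41,0,0],[0,0,0,0.8,-0.41,0,0],[0,0,0,0.8,-0.41,0,0],[0,0,0,0.8,-0.41,0,0],[0,0,0,0.8,-0.41,0,0]]' >/dev/null
python3 -m pendant '[[0,0,0,0.8,-0.41,0,0],[0,0,0,0.8,-0.41,0,0],[0,0,0,0.8,-0.41,0,0],[0,0,0,0.8,-0.41,0,0],[0,0,0,0.8,-0.41,0,0],[0,0,0,0.8,-0.41,0,0],[0,0,0,0.6,-0.3,0,0],[0,0,0,0.3,-0.15,0,0],[0,0,0,0,0,0,0],[0,0,0,0,0,0,0]]' >/dev/null
python3 go.py 0.4475 0.0968 0.0265 3.2
python3 - <<'E'
from h import *
c=ctrl.read_camera("wrist"); cv2.imwrite("pics/w4.png",c["img"][:,:,::-1])
E
```

```text
t 6.7 pos [0.4482 0.0974 0.1295] yaw 3.13 tilt 0.01 open 0.0236 grip 29.7 F [-0.1 -0.6 -1.9]
turn z frac -0.001 | shift after turn [-0.02 -0.03  4.12] | now [-0.02 -0.03  4.12]
```

View pics/w4.png

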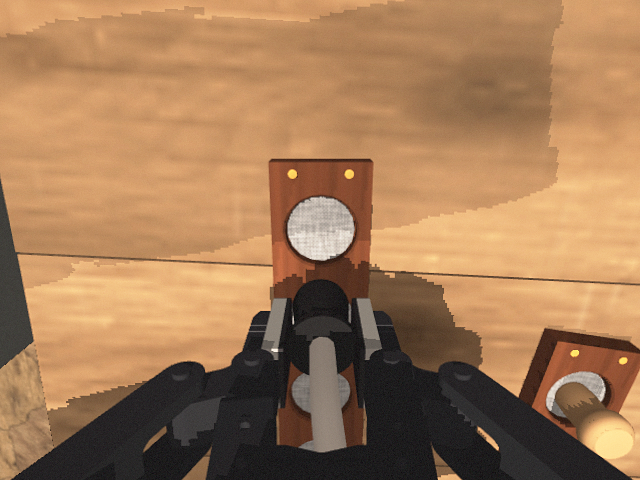

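The wrist view shows the plug held upright at (322,318), a pocket at (321,228) and another at (320,390), with one pocket hidden between them. I'll check these with the ray code.

Run:
```python
from h import *
c=ctrl.read_camera("wrist")
print(ray(c,[(321,228),(320,390)],.012).round(4))
```

```text
[[ 0.448   0.0982  0.012 ]
 [ 0.4545 -0.0336  0.012 ]]
```

```bash
python3 -m pendant '[[0,0,0,0,0,0.3,0],[0,0,0,0,0,0.7,0],[0,0,0,0,0,0.8,0],[0,0,0,0,0,0.8,0],[0,0,0,0,0,0.7,0],[0,0,0,0,0,0.5,0],[0,0,0,0,0,0.25,0],[0,0,0,0,0,0.06,0],[0,0,0,0,0,0,0]]'
python3 go.py 0.4478 0.0974 0.0247 3.2
```

```text
t: 7.53
position: [0.4483, 0.0971, 0.0266]
ee_rot: [-2.16, -2.281, 0.001]
ft_force: [-0.3, -0.3, -0.2]
opening: 0.0236
grip_force: 29.7
t 7.5 pos [0.4483 0.0971 0.0266] yaw 3.12 tilt 0.04 open 0.0236 grip 29.7 F [-0.3 -0.3 -0.2]
turn z frac -0.001 | shift after turn [ 0.01 -0.02  0.08] | now [ 0.01 -0.02  0.08]
```

```bash
python3 -m pendant '[[0,0,0,0,0,0.05,0],[0,0,0,0,0,0,0],[0,0,0,0,0,0,0.35],[0,0,0,0,0,0,0.5],[0,0,0,0,0,0,1],[0,0,0,0,0,0,1],[0,0,0,0,0,0,1]]'
python3 -m pendant '[[0,0,0,0,0,-0.3,1],[0,0,0,0,0,-0.8,1],[0,0,0,0,0,-0.9,1],[0,0,0,0,0,-0.9,1],[0,0,0,0,0,-0.9,1],[0,0,0,0,0,-0.5,1],[0,0,0.053,0,0,0,1],[0,0,0.053,0,0,0,1]]'
python3 go.py 0.637 -0.153 0.12 -6.4
```

```text
t: 8.12
position: [0.4484, 0.0974, 0.0257]
ee_rot: [2.159, 2.282, 0.0]
ft_force: [0.7, -0.5, 0.1]
opening: 0.0766
grip_force: 0.0
t: 8.78
position: [0.4489, 0.0975, 0.1346]
ee_rot: [2.344, 2.09, 0.003]
ft_force: [0.1, -0.2, -0.8]
opening: 0.0856
grip_force: 0.0
t 8.8 pos [0.4489 0.0975 0.1346] yaw -6.58 tilt 0.12 open 0.0856 grip 0.0 F [ 0.1 -0.2 -0.8]
turn z frac -0.002 | shift after turn [-9.12  8.59  0.58] | now [-9.09  8.62  0.6 ]
```

```bash
python3 -m pendant '[[0,0,0,-0.32,0.31,0,1],[0,0,0,-0.8,0.75,0,1],[0,0,0,-0.8,0.75,0,1],[0,0,0,-0.8,0.75,0,1],[0,0,0,-0.8,0.75,0,1],[0,0,0,-0.8,0.75,0,1],[0,0,0,-0.8,0.75,0,1],[0,0,0,-0.8,0.75,0,1],[0,0,0,-0.8,0.75,0,1],[0,0,0,-0.8,0.75,0,1]]' >/dev/null
python3 -m pendant '[[0,0,0,-0.8,0.75,0,1],[0,0,0,-0.5,0.5,0.3,1],[0,0,0,-0.3,0.3,0.3,1],[0,0,0,0,0,0,1]]' >/dev/null
python3 go.py 0.637 -0.153 0.028 -6.4
python3 - <<'E'
from h import *
a=ctrl.read_camera("top"); c=ctrl.read_camera("wrist")
o=np.zeros((480,800,3),np.uint8); o[:,:500]=c["img"][:,70:570,::-1]
t=cv2.resize(a["img"][130:370,200:350,::-1],None,fx=2,fy=2); o[:,500:]=t
cv2.imwrite("pics/w5.png",o)
E
```

```text
t 9.9 pos [ 0.6368 -0.1549  0.1159] yaw -6.38 tilt 0.13 open 0.0853 grip 0.0 F [-0.4 -0.9 -0.9]
turn z frac 0.000 | shift after turn [0.08 0.   3.51] | now [0.08 0.01 3.51]
```

View pics/w5.png

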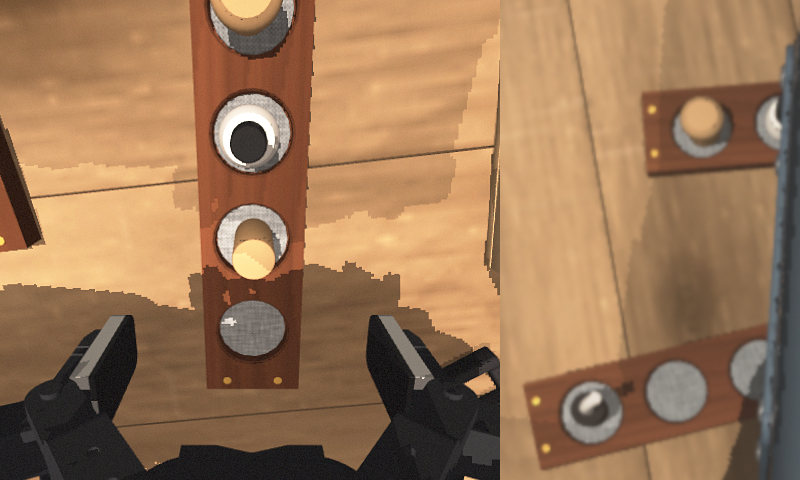

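The pourer stands upright in the leftmost new pocket, at about (593,405) in this picture. The cork's top centre is at wrist pixel (324,260) and the stopper's stem top at (318,141).

```bash
python3 - <<'E'
from h import *
c=ctrl.read_camera("wrist")
print(ray(c,[(324,260),(318,141),(322,240)],[.056,.070,.012]).round(4))
E
python3 go.py 0.637 -0.153 0.028 -6.4
```

```text
[[ 0.6374 -0.153   0.056 ]
 [ 0.6415 -0.0886  0.07  ]
 [ 0.636  -0.1563  0.012 ]]
t 10.1 pos [ 0.6363 -0.1526  0.1181] yaw -6.32 tilt 0.05 open 0.0858 grip 0.0 F [-0.6 -0.2 -1.3]
turn z frac 0.001 | shift after turn [-0.01  0.03  3.6 ] | now [-0.02  0.03  3.6 ]
```

```bash
python3 -m pendant '[[0,0,0,0,0.03,0.4,1],[0,0,0,0,0,0.8,1],[0,0,0,0,0,0.8,1],[0,0,0,0,0,0.7,1],[0,0,0,0,0,0.5,1],[0,0,0,0,0,0.3,1],[0,0,0,0,0,0.1,1],[0,0,0,0,0,0,1],[0,0,0,0,0,0,1]]' >/dev/null
python3 -m pendant '[[0,0,0,0,0,0,0.6],[0,0,0,0,0,0,0],[0,0,0,0,0,0,0],[0,0,0,0,0,0,0],[0,0,0,0,0,0,0],[0,0,0,0,0,0,0],[0,0,0,0,0,0,0]]' 25 >/dev/null
python3 go.py 0.4513 0.0313 0.13 3.2
```

```text
t 11.4 pos [ 0.6378 -0.1533  0.0283] yaw -6.38 tilt 0.02 open 0.0230 grip 24.6 F [-0.8 -0.5  4.3]
turn z frac -0.106 | shift after turn [ 7.79 -7.03 -4.07] | now [ 6.51 -8.23 -4.07]
```

```bash
python3 -m pendant '[[0,0,0,0,0,-0.3,0],[0,0,0,0,0,-0.6,0],[0,0,0,0,0,-0.8,0],[0,0,0,0,0,-0.8,0],[0,0,0,0,0,-0.8,0],[0,0,0,0,0,-0.5,0],[0,0,0,0,0,-0.27,0],[0,0,-0.053,0,0,0,0],[0,0,-0.053,0,0,0,0]]' >/dev/null
python3 -m pendant '[[0,0,0,0.3,-0.27,0,0],[0,0,0,0.8,-0.72,0,0],[0,0,0,0.8,-0.72,0,0],[0,0,0,0.8,-0.72,0,0],[0,0,0,0.8,-0.72,0,0],[0,0,0,0.8,-0.72,0,0],[0,0,0,0.8,-0.72,0,0],[0,0,0,0.8,-0.72,0,0],[0,0,0,0.8,-0.72,0,0],[0,0,0,0.8,-0.72,0,0]]' >/dev/null
python3 -m pendant '[[0,0,0,0.25,-0.22,0,0],[0,0,0,0,0,0,0],[0,0,0,0,0,0,0],[0,0,0,0,0,0,0]]' >/dev/null
python3 go.py 0.4513 0.0313 0.029 3.2
```

```text
t 13.3 pos [0.4537 0.0302 0.1299] yaw 3.14 tilt 0.02 open 0.0234 grip 24.6 F [ 0.7  0.1 -0.2]
turn z frac -0.001 | shift after turn [ 0.05 -0.09  4.03] | now [ 0.05 -0.09  4.03]
```

Correct, descend, release and lift.

```bash
python3 -m pendant '[[0,0,0,0.05,-0.09,0.3,0],[0,0,0,0,0,0.7,0],[0,0,0,0,0,0.8,0],[0,0,0,0,0,0.8,0],[0,0,0,0,0,0.7,0],[0,0,0,0,0,0.45,0],[0,0,0,0,0,0.2,0],[0,0,0,0,0,0.05,0],[0,0,0,0,0,0,0]]' >/dev/null
python3 -m pendant '[[0,0,0,0,0,0.02,0],[0,0,0,0,0,0,0]]'
python3 go.py 0.4513 0.0313 0.0283 3.2
```

```text
t: 14.27
position: [0.4513, 0.0317, 0.0299]
ee_rot: [2.159, 2.281, 0.001]
ft_force: [-0.1, 0.2, 0.1]
opening: 0.0234
grip_force: 24.6
t 14.3 pos [0.4513 0.0317 0.0299] yaw 3.15 tilt 0.07 open 0.0234 grip 24.6 F [-0.1  0.2  0.1]
turn z frac -0.001 | shift after turn [-0.02  0.    0.06] | now [-0.02  0.    0.06]
```

```bash
python3 -m pendant '[[0,0,0,0,0,0.05,0],[0,0,0,0,0,0,0],[0,0,0,0,0,0,0.35],[0,0,0,0,0,0,0.5],[0,0,0,0,0,0,1],[0,0,0,0,0,0,1],[0,0,0,0,0,0,1]]'
python3 -m pendant '[[0,0,0,0,0,-0.3,1],[0,0,0,0,0,-0.8,1],[0,0,0,0,0,-0.9,1],[0,0,0,0,0,-0.9,1],[0,0,0,0,0,-0.8,1],[0,0,0,0,0,-0.5,1],[0,0,0.053,0,0,0,1],[0,0,0.053,0,0,0,1]]' >/dev/null
python3 go.py 0.642 -0.0895 0.12 -6.4
```

```text
t: 14.85
position: [0.4507, 0.0318, 0.0281]
ee_rot: [2.159, 2.282, 0.0]
ft_force: [-0.8, -0.1, -0.4]
opening: 0.0764
grip_force: 0.0
t 15.5 pos [0.4513 0.0318 0.1345] yaw -6.59 tilt 0.12 open 0.0852 grip 0.0 F [-0.6  0.5 -0.9]
turn z frac -0.002 | shift after turn [-3.97  8.12  0.58] | now [-3.95  8.13  0.6 ]
```

```bash
python3 -m pendant '[[0,0,0,-0.17,0.32,0,1],[0,0,0,-0.4,0.8,0,1],[0,0,0,-0.4,0.8,0,1],[0,0,0,-0.4,0.8,0,1],[0,0,0,-0.4,0.8,0,1],[0,0,0,-0.4,0.8,0,1],[0,0,0,-0.4,0.8,0,1],[0,0,0,-0.4,0.8,0,1],[0,0,0,-0.4,0.8,0,1],[0,0,0,-0.4,0.8,0,1]]' >/dev/null
python3 -m pendant '[[0,0,0,-0.2,0.6,0.3,1],[0,0,0,0,0,0.2,1],[0,0,0,0,0,0,1],[0,0,0,0,0,0,1]]' >/dev/null
python3 - <<'E'
from h import *
a=ctrl.read_camera("top"); c=ctrl.read_camera("wrist")
o=np.zeros((480,800,3),np.uint8); o[:,:500]=c["img"][:,70:570,::-1]
t=cv2.resize(a["img"][130:370,200:350,::-1],None,fx=2,fy=2); o[:,500:]=t
cv2.imwrite("pics/w6.png",o)
E
python3 go.py 0.642 -0.0895 0.037 -6.4
```

```text
t 16.8 pos [ 0.641  -0.0893  0.1211] yaw -6.32 tilt 0.01 open 0.0857 grip 0.0 F [ 0.3  0.1 -0.8]
turn z frac 0.001 | shift after turn [-0.01  0.04  3.36] | now [-0.01  0.04  3.36]
```

View pics/w6.png

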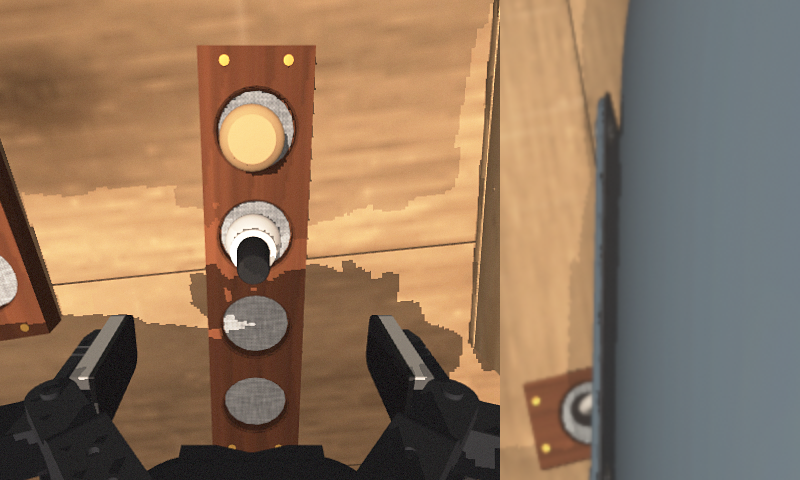

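The stem top is at wrist pixel (323,268) and the mushroom head top at (322,137). The arm hides the new cork in the top view.

```bash
python3 - <<'E'
from h import *
c=ctrl.read_camera("wrist")
print(ray(c,[(323,268),(322,137)],[.070,.059]).round(4))
E
python3 go.py 0.642 -0.0895 0.037 -6.4
```

```text
[[ 0.6417 -0.0896  0.07  ]
 [ 0.6483 -0.0244  0.059 ]]
t 16.8 pos [ 0.6411 -0.0892  0.1212] yaw -6.33 tilt 0.02 open 0.0851 grip 0.0 F [-0.6 -0.3 -0.3]
turn z frac 0.001 | shift after turn [-0.01  0.04  3.37] | now [-0.01  0.04  3.37]
```

```bash
python3 -m pendant '[[0,0,0,0,0.03,0.4,1],[0,0,0,0,0,0.7,1],[0,0,0,0,0,0.7,1],[0,0,0,0,0,0.6,1],[0,0,0,0,0,0.4,1],[0,0,0,0,0,0.23,1],[0,0,0,0,0,0.1,1],[0,0,0,0,0,0,1],[0,0,0,0,0,0,1]]' >/dev/null
python3 -m pendant '[[0,0,0,0,0,0,0.6],[0,0,0,0,0,0,0],[0,0,0,0,0,0,0],[0,0,0,0,0,0,0],[0,0,0,0,0,0,0],[0,0,0,0,0,0,0],[0,0,0,0,0,0,0]]' 35 >/dev/null
python3 go.py 0.455 -0.0346 0.145 3.2
```

```text
t 18.2 pos [ 0.6422 -0.0895  0.0425] yaw -6.38 tilt 0.01 open 0.0186 grip 34.2 F [-0.4 -0.3  1.3]
turn z frac -0.106 | shift after turn [ 2.61 -7.35 -4.1 ] | now [ 1.35 -7.68 -4.1 ]
```

```bash
python3 -m pendant '[[0,0,0,0,0,-0.3,0],[0,0,0,0,0,-0.6,0],[0,0,0,0,0,-0.8,0],[0,0,0,0,0,-0.8,0],[0,0,0,0,0,-0.8,0],[0,0,0,0,0,-0.5,0],[0,0,0,0,0,-0.3,0],[0,0,-0.053,0,0,0,0],[0,0,-0.053,0,0,0,0]]' >/dev/null
python3 -m pendant '[[0,0,0,0.1,-0.3,0,0],[0,0,0,0.28,-0.8,0,0],[0,0,0,0.28,-0.8,0,0],[0,0,0,0.28,-0.8,0,0],[0,0,0,0.28,-0.8,0,0],[0,0,0,0.28,-0.8,0,0],[0,0,0,0.28,-0.8,0,0],[0,0,0,0.28,-0.8,0,0],[0,0,0,0.28,-0.8,0,0],[0,0,0,0.28,-0.8,0,0]]' >/dev/null
python3 -m pendant '[[0,0,0,0,-0.1,0,0],[0,0,0,0,0,0,0],[0,0,0,0,0,0,0],[0,0,0,0,0,0,0]]' >/dev/null
python3 - <<'E'
from h import *
c=ctrl.read_camera("wrist"); cv2.imwrite("pics/w7.png",c["img"][:,:,::-1])
E
python3 go.py 0.455 -0.0346 0.0425 3.2
```

```text
t 20.1 pos [ 0.4495 -0.0348  0.1447] yaw 3.14 tilt 0.01 open 0.0189 grip 34.4 F [ 0.4 -0.4  0.5]
turn z frac -0.001 | shift after turn [-0.01  0.22  4.09] | now [-0.01  0.22  4.09]
```

View pics/w7.png

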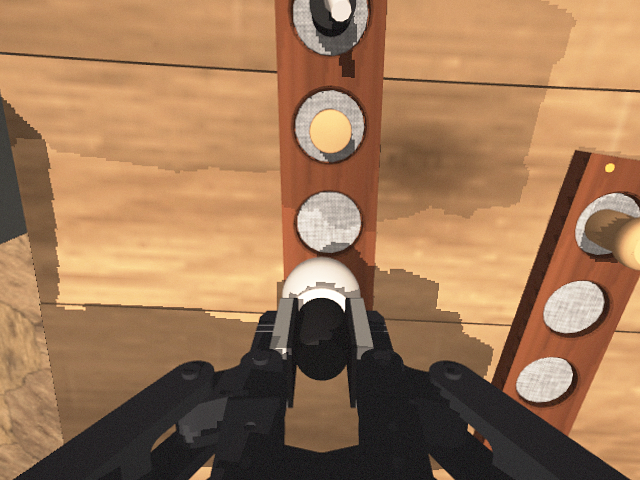

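The stopper hangs upright, the cork (330,130) and pourer (330,12) stand in their pockets, and the target pocket is at (329,222). Now I'll lower it.

```bash
python3 - <<'E'
from h import *
print(ray(ctrl.read_camera("wrist"),[(329,222)],.012).round(4))
E
python3 -m pendant '[[0,0,0,0,0.22,0.3,0],[0,0,0,0,0,0.7,0],[0,0,0,0,0,0.8,0],[0,0,0,0,0,0.8,0],[0,0,0,0,0,0.7,0],[0,0,0,0,0,0.45,0],[0,0,0,0,0,0.2,0],[0,0,0,0,0,0.05,0],[0,0,0,0,0,0.02,0],[0,0,0,0,0,0,0]]'
python3 go.py 0.455 -0.0346 0.0425 3.2
```

```text
[[ 0.4547 -0.0334  0.012 ]]
t: 21.02
position: [0.4549, -0.0343, 0.0448]
ee_rot: [2.159, 2.281, 0.001]
ft_force: [-0.4, -0.7, -0.6]
opening: 0.0185
grip_force: 34.4
t 21.0 pos [ 0.4549 -0.0343  0.0448] yaw 3.15 tilt 0.05 open 0.0185 grip 34.4 F [-0.4 -0.7 -0.6]
turn z frac -0.001 | shift after turn [-0.01  0.    0.09] | now [-0.01  0.    0.09]
```

```bash
python3 -m pendant '[[0,0,0,0,0,0.06,0],[0,0,0,0,0,0,0],[0,0,0,0,0,0,0],[0,0,0,0,0,0,0.35],[0,0,0,0,0,0,0.5],[0,0,0,0,0,0,1],[0,0,0,0,0,0,1],[0,0,0,0,0,0,1]]'
python3 -m pendant '[[0,0,0,0,0,-0.3,1],[0,0,0,0,0,-0.8,1],[0,0,0,0,0,-0.8,1],[0,0,0,0,0,-0.8,1],[0,0,0,0,0,-0.5,1],[0,0,0,0,0,-0.3,1],[0,0,0.053,0,0,0,1],[0,0,0.053,0,0,0,1]]' >/dev/null
python3 go.py 0.649 -0.025 0.12 -6.4
```

```text
t: 21.68
position: [0.4543, -0.0343, 0.0428]
ee_rot: [-2.159, -2.282, 0.0]
ft_force: [0.1, -0.3, 0.2]
opening: 0.077
grip_force: 0.0
t 22.4 pos [ 0.4545 -0.0343  0.1309] yaw -6.59 tilt 0.05 open 0.0853 grip 0.0 F [ 0.3  0.6 -1.2]
turn z frac -0.002 | shift after turn [1.24 7.69 0.44] | now [1.26 7.69 0.44]
```

```bash
python3 -m pendant '[[0,0,0,0.04,0.3,0,1],[0,0,0,0.13,0.8,0,1],[0,0,0,0.13,0.8,0,1],[0,0,0,0.13,0.8,0,1],[0,0,0,0.13,0.8,0,1],[0,0,0,0.13,0.8,0,1],[0,0,0,0.13,0.8,0,1],[0,0,0,0.13,0.8,0,1],[0,0,0,0.13,0.8,0,1],[0,0,0,0.13,0.8,0,1]]' >/dev/null
python3 -m pendant '[[0,0,0,0.03,0.19,0.2,1],[0,0,0,0,0,0.2,1],[0,0,0,0,0,0,1],[0,0,0,0,0,0,1]]' >/dev/null
python3 - <<'E'
from h import *
c=ctrl.read_camera("wrist")
cv2.imwrite("pics/w8.png",c["img"][:,:,::-1])
E
python3 go.py 0.649 -0.025 0.036 -6.4
```

```text
t 23.6 pos [ 0.6479 -0.0249  0.1203] yaw -6.35 tilt 0.04 open 0.0852 grip 0.0 F [ 0.2 -0.3 -0.7]
turn z frac 0.001 | shift after turn [-0.    0.04  3.37] | now [-0.    0.05  3.37]
```

View pics/w8.png

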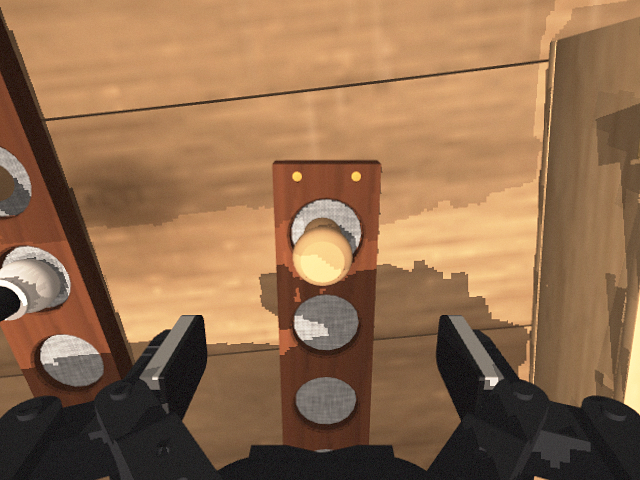

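The mushroom head is centred at (322,257) and the stopper stands in its new pocket at (35,280).

```bash
python3 - <<'E'
from h import *
print(ray(ctrl.read_camera("wrist"),[(322,258)],.057).round(4))
E
python3 go.py 0.649 -0.025 0.034 -6.4
python3 -m pendant '[[0,0,0,0,0.03,0.4,1],[0,0,0,0,0,0.8,1],[0,0,0,0,0,0.8,1],[0,0,0,0,0,0.6,1],[0,0,0,0,0,0.4,1],[0,0,0,0,0,0.3,1],[0,0,0,0,0,0.1,1],[0,0,0,0,0,0.05,1],[0,0,0,0,0,0,1]]'
```

```text
[[ 0.6482 -0.0244  0.057 ]]
t 23.6 pos [ 0.6481 -0.0249  0.1206] yaw -6.36 tilt 0.01 open 0.0854 grip 0.0 F [ 0.3 -0.5 -0.2]
turn z frac 0.000 | shift after turn [-0.    0.03  3.46] | now [-0.    0.03  3.46]
t: 24.37
position: [0.6499, -0.0249, 0.0345]
ee_rot: [2.341, 2.094, 0.001]
ft_force: [0.6, 0.3, 0.8]
opening: 0.0857
grip_force: 0.0
```

```bash
python3 -m pendant '[[0,0,0,0,-0.04,0.02,0.6],[0,0,0,0,0,0,0],[0,0,0,0,0,0,0],[0,0,0,0,0,0,0],[0,0,0,0,0,0,0],[0,0,0,0,0,0,0],[0,0,0,0,0,0,0]]' 25
python3 -m pendant '[[0,0,0,0,0,-0.3,0],[0,0,0,0,0,-0.6,0],[0,0,0,0,0,-0.8,0],[0,0,0,0,0,-0.8,0],[0,0,0,0,0,-0.8,0],[0,0,0,0,0,-0.5,0],[0,0,0,0,0,-0.3,0],[0,0,-0.053,0,0,0,0],[0,0,-0.053,0,0,0,0]]'
python3 go.py 0.4587 -0.1002 0.135 3.2
```

```text
t: 24.95
position: [0.6488, -0.0248, 0.0339]
ee_rot: [2.341, 2.094, 0.001]
ft_force: [-1.3, 0.4, 5.3]
opening: 0.0321
grip_force: 24.6
t: 25.7
position: [0.6486, -0.0248, 0.1365]
ee_rot: [2.155, 2.285, 0.0]
ft_force: [-0.2, 0.1, -0.5]
opening: 0.032
grip_force: 24.9
t 25.7 pos [ 0.6486 -0.0248  0.1365] yaw 3.35 tilt 0.02 open 0.0320 grip 24.9 F [-0.2  0.1 -0.5]
turn z frac 0.002 | shift after turn [-2.59 -7.75  0.06] | now [-2.57 -7.76  0.06]
```

```bash
python3 -m pendant '[[0,0,0,-0.1,-0.3,0,0],[0,0,0,-0.27,-0.8,0,0],[0,0,0,-0.27,-0.8,0,0],[0,0,0,-0.27,-0.8,0,0],[0,0,0,-0.27,-0.8,0,0],[0,0,0,-0.27,-0.8,0,0],[0,0,0,-0.27,-0.8,0,0],[0,0,0,-0.27,-0.8,0,0],[0,0,0,-0.27,-0.8,0,0],[0,0,0,-0.27,-0.8,0,0]]' >/dev/null
python3 -m pendant '[[0,0,0,-0.06,-0.25,0,0],[0,0,0,0,0,0,0],[0,0,0,0,0,0,0],[0,0,0,0,0,0,0]]' >/dev/null
python3 - <<'E'
from h import *
c=ctrl.read_camera("wrist"); cv2.imwrite("pics/w9.png",c["img"][:,:,::-1])
E
python3 go.py 0.4587 -0.1002 0.0339 3.2
```

```text
t 26.9 pos [ 0.4594 -0.0998  0.136 ] yaw 3.18 tilt 0.01 open 0.0319 grip 24.9 F [ 0.2 -0.4  0.3]
turn z frac -0.000 | shift after turn [-0.01 -0.03  4.08] | now [-0.01 -0.03  4.08]
```

View pics/w9.png

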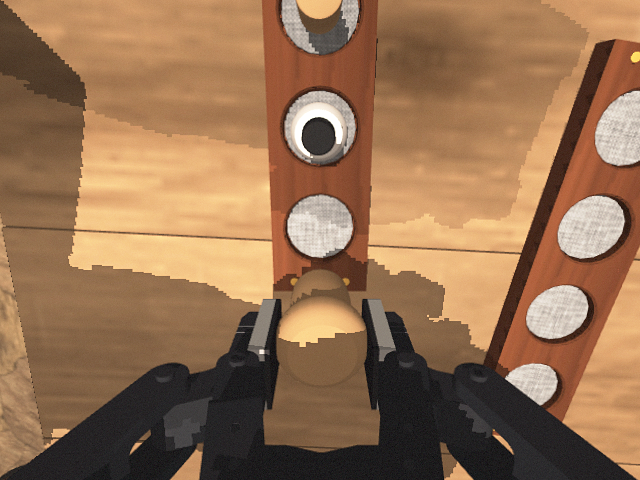

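The mushroom cork is held upright, the stopper (319,130) stands, and the last pocket is at (320,226). Now I'll place it.

```bash
python3 -m pendant '[[0,0,0,0,-0.03,0.3,0],[0,0,0,0,0,0.7,0],[0,0,0,0,0,0.8,0],[0,0,0,0,0,0.8,0],[0,0,0,0,0,0.7,0],[0,0,0,0,0,0.45,0],[0,0,0,0,0,0.2,0],[0,0,0,0,0,0.05,0],[0,0,0,0,0,0.02,0],[0,0,0,0,0,0,0]]'
python3 go.py 0.4587 -0.1002 0.0339 3.2
```

```text
t: 27.75
position: [0.4584, -0.1002, 0.036]
ee_rot: [2.159, 2.282, 0.001]
ft_force: [0.1, -0.3, -0.4]
opening: 0.0314
grip_force: 24.9
t 27.8 pos [ 0.4584 -0.1002  0.036 ] yaw 3.17 tilt 0.04 open 0.0314 grip 24.9 F [ 0.1 -0.3 -0.4]
turn z frac -0.000 | shift after turn [-0.    0.01  0.08] | now [-0.    0.01  0.08]
```

```bash
python3 -m pendant '[[0,0,0,0,0,0.06,0],[0,0,0,0,0,0,0],[0,0,0,0,0,0,0],[0,0,0,0,0,0,0.45],[0,0,0,0,0,0,0.6],[0,0,0,0,0,0,1],[0,0,0,0,0,0,1],[0,0,0,0,0,0,1]]'
python3 -m pendant '[[0,0,0,0,0,-0.3,1],[0,0,0,0,0,-0.8,1],[0,0,0,0,0,-0.8,1],[0,0,0,0,0,-0.8,1],[0,0,0,0,0,-0.8,1],[0,0,0,0,0,-0.8,1],[0,0,0,0,0,-0.8,1],[0,0,0,0,0,-0.3,1]]' >/dev/null
python3 -m pendant '[[0,0,0,-0.9,-0.25,0,1],[0,0,0,-0.9,-0.25,0,1],[0,0,0,-0.9,-0.25,0,1],[0,0,0,-0.9,-0.25,0,1],[0,0,0,-0.9,-0.25,0,1],[0,0,0,-0.9,-0.25,0,1],[0,0,0,-0.9,-0.25,0,1],[0,0,0,-0.9,-0.25,0,1],[0,0,0,-0.5,0,0,1],[0,0,0,0,0,0,1]]'
python3 - <<'E'
from h import *
c=ctrl.read_camera("top"); s=ctrl.read_camera("scene")
o=np.zeros((600,800,3),np.uint8); o[:300,:780]=cv2.resize(c["img"][270:370,180:440,::-1],None,fx=3,fy=3,interpolation=cv2.INTER_CUBIC)
o[300:,:600]=cv2.resize(s["img"][200:350,150:450,::-1],None,fx=2,fy=2)
cv2.imwrite("pics/end.png",o)
E
```

```text
t: 28.42
position: [0.4579, -0.1002, 0.0341]
ee_rot: [-2.159, -2.282, -0.0]
ft_force: [0.3, 0.1, -0.2]
opening: 0.0841
grip_force: 0.0
t: 29.92
position: [0.4184, -0.297, 0.1687]
ee_rot: [-2.162, -2.279, 0.0]
ft_force: [-0.2, -0.0, -0.0]
opening: 0.0857
grip_force: 0.0
```

View pics/end.png

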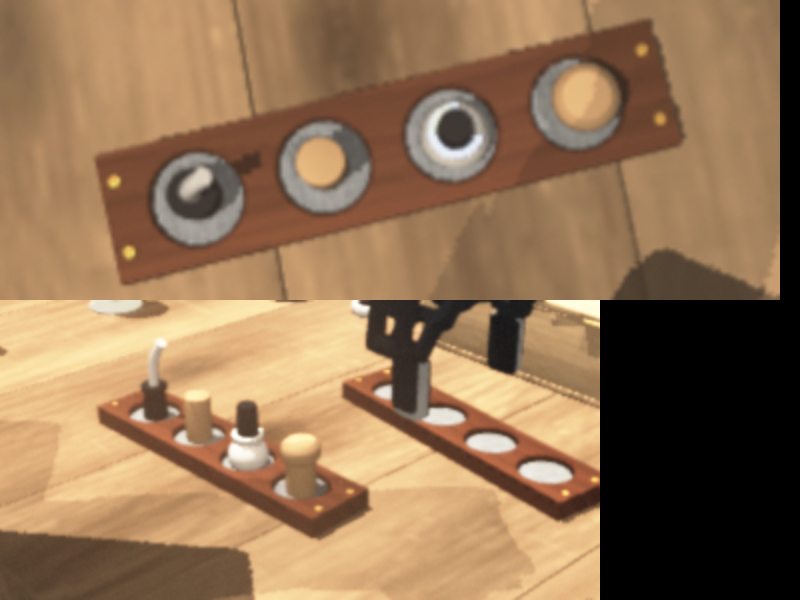

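All four stand upright in the new rack, left to right: pourer (197,195), cork (320,162), stopper (455,130), mushroom cork (585,97). The old rack is empty and the gripper is open and clear.

```bash
python3 -c "from rig import ctrl; print(ctrl.finish_job())"
```

```text
the job is handed in; nothing more can be done
None
```

I moved all four closures to the new rack in reverse order (left to right: pourer, cork, stopper, mushroom cork); the last pictures show them upright with the gripper open and clear, and I handed the job in at about 30 s.

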